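# Contact test of a plug adapter in a clamshell jig

## Task

Wake the white plug adapter in the open test jig by pressing its blue button all the way down and letting it spring back up, then swing the jig's lid shut over it. Take the red-knobbed locating pin out of its stand and push it down through the hole in the lid into the hole in the base, until its collar sits on the lid and the sprung lid is pressed fully shut. Finish while still holding the pin down like that with the gripper, so that the two halves stay pressed shut for the test, and leave the mug, the spare adapter and the screwdriver where they are.

Things in the scene. Friction and masses are not known exactly. Their poses are not given: they have to be found in the camera images.
- jig: Lower half of the clamshell test jig: grey block 190 x 170 x 75 mm (local x, y, z), fixed to the desk. Origin: centre of its underside; x points to its hinge edge, z up. The adapter lies in a pocket in its top, 64 x 114 mm, centred at local x = +15 mm.
- lid (a joint): Opening angle of the jig's upper half, a black lid hinged on the jig's local +x edge: 0 = fully shut, 1.57 = upright, 2.05 = leaning right back. Starts open past upright, held by a stiff hinge (0.14 N m); pushed past upright it falls shut by its weight (0.42 kg) in 1 to 2 s. It comes to rest on its spring foot 0.04 to 0.07 rad short of shut.
- lid_hinge (a point): Middle of the lid's hinge axis, at jig local (90, 0, 76) mm. Axes as those of the jig, the hinge axis along y. The lid is a plate 12 mm thick reaching 195 mm from this axis and 85 mm to either side, its underside level with the axis; shut, its top is 88 mm above the desk.
- lid_edge (a point): Point on the lid's top (outer) face, on its middle line, 175 mm from the hinge axis, 20 mm short of the free edge. z is the lid's outward normal, x points to the hinge. A 32 mm window in the lid clears the adapter's button.
- lid_hole (a point): Centre of the pin hole (13 mm wide, right through the 12 mm lid) on the lid's top face, 155 mm from the hinge axis; z is the lid's outward normal. With the lid resting on its spring foot (15 N when shut, bearing on the adapter) the hole stands 6 to 11 mm high; about 6 N down here presses the lid fully shut, and it rises again when let go.
- base_hole (a point): Centre of the mouth of the pin hole in the jig's base (12 mm wide, 36 mm deep), at jig local (-65, 0, 75) mm; directly beneath the lid's hole when the lid is shut. z up.
- adapter: White plug adapter under test, 62 x 112 x 34 mm, loose in the jig's pocket with its plug downward in the test socket (1 mm play); its top is 73 mm above the desk. Origin: centre of the underside of the white body.
- button (a joint): Travel of the blue push button on the adapter: 0 = up, 0.004 m = fully down; springs back. Needs 2 N to start, 5 N fully down.
- button_top (a point): Centre of the top of the blue button, 18 mm across, standing 5 mm proud of the adapter's top; it presses straight down.
- stand: Aluminium block 60 x 60 x 56 mm, fixed to the desk, with a 13 mm vertical through hole in its centre in which the pin is kept. Origin: centre of its underside.
- pin: Locating pin, loose, about 75 g, 82 mm long, upright in the stand with its collar on the stand's top. Shank 10 mm in diameter, 48 mm long below the collar, its lowest 10 mm tapered to 5 mm; collar 28 mm in diameter, 4 mm thick; above it a red knob 24 mm in diameter and 30 mm high to grip. Origin: centre of its tip; z runs up along it.
- pin_tip (a point): Centre of the pin's lower end.
- pin_knob (a point): Centre of the red knob, 67 mm above the pin's tip.
- mug: Bystander: blue mug, 80 mm across, 92 mm high. Origin: centre of its underside.
- spare: Bystander: second white adapter lying on the desk, 93 x 112 x 34 mm with its plug. Origin: centre of the underside of its body.
- screwdriver: Bystander: screwdriver lying on the desk. Origin: middle of its underside.
Not all that is in view belongs to the job. What is shaped like the adapter but orange or pink is not meant.

How it is judged:
By the outcome, as a careful person would: the job done as asked, in the order asked, and still so for the second after the job is handed in, while the arm keeps its last pose, push and grip.
It also fails if it takes over 67 s, if anything falls off the work surface, if the arm or the gripper's body presses on something with over 40 N, if the wrist force passes 120 N, or if a joint passes its speed limit or range.

## Robot

A 6-joint arm with a two-finger parallel gripper is mounted at the origin on the work surface. World frame = base frame: x ahead of the robot, y to its left, z up, the work surface at z = 0. Lengths are in m, angles in rad, forces in N, time in s.
With the tool pointing down it reaches from about 0.35 to 0.925 m from the base axis. Payload 6.4 kg.
Tool frame: the origin (TCP) lies on the centre line of the jaws, within the pads' length; the fingertips stand ahead of it and the grasp point (between the pads) lies 11 mm behind it (tcp_to_tips is the z of the fingertips in the tool frame, in m); z points along the fingers, y is the line along which they close (so a half turn about z gives the same grasp; the last joint's range is limited). The gripper opens to 94 mm and grips with 3 to 60 N. Pads are 16 mm wide; open, the fingers measure 119 mm over their backs; the gripper's body (75 mm by 177 mm) begins 78 mm behind the grasp point.
Start: joints at [1.057, 0.245, 1.558, -0, 1.339, -0.174], TCP at [0.217, 0.613, 0.213] pointing down, gripper open.
Joint ranges: [-3.13, 3.13], [-1.02, 2.26], [0.13, 2.54], [-0.95, 4.09], [0.21, 2.88], [-2.74, 2.74]. Speed limits (rad/s): [2.57, 2.57, 3.14, 3.14, 3.14, 3.14].

## Interface

Orientations are given as a unit quaternion [w, x, y, z].
In Python, from plant import get_state, grab_frame, calibration, finish_job, find_in, silhouettes, mark_of, tcp_to_tips gives the robot as it stands. The module is installed in compiled form; this text tells all that it offers.
- The arm moves only by the tool step_arm, never from a script. Its argument "moves" is text: rows parted by semicolons, each of 7 numbers parted by spaces: the turn, a rotation vector about the world's x, y, z in normalised numbers (1 is pi rad), then the shift along the world's x, y, z in shares of 75 cm (1.0 is 75 cm), then the closure, from -1 (fully open) to 1 (shut). In form: rx ry rz x y z claw; .... A call has 1 to 20 rows; each row is the pose to reach, as a shift and turn from the pose commanded when the call began; what a row does not reach only later rows make up. A row lasts 1/8 s, in which the tool goes at most 62.5 mm and 10.7 degrees, less where a joint would pass 70% of its speed; a pose out of reach is approached as far as the arm can. No shift or turn number may pass 1 either way. A call with a gripper value outside its range is refused whole. The fingers move at their own pace and stop on an object; "squeeze" is the grip in N (left out, the last holds). Time passes only in rows, so rows that repeat a pose let the fingers close. It gives the time, the measured TCP pose, the force, the opening and the grip force at its end, in the units of the state.
- get_state(): the state, without advancing time (a new reading comes with each control period).
- grab_frame(name): name is "scene" or "top"; returns the picture (480x640x3 uint8, blue, green, red); there is no depth.
- calibration(name): a dict with "mtx" (3x3 intrinsics, pixels), "cam_to_world" (4x4, takes a point from camera to world coordinates). Camera axes: x right, y up, looking along -z (the intrinsics and any distortion apply to the point x, -y, -z); pixel columns grow to the right and rows downward; lengths in m; the calibration is good to about 2 mm. A picture is of the moment at which its call begins. calibration takes no time and is no camera call.
- finish_job(): hands the job in; it is judged then, once.
Trained networks look in the newest picture that a camera, given by its name, has taken for a name from the list of things; names that differ only in an ending like _2 or _b are one class to them, and where a whole thing is asked for, a point or a joint stands for the part that bears it (a point fixed in the world has none). Each returns a list of dicts, best first, with "p" (0 to 1); they miss things now and then, are a little off and sometimes report something else, mostly with a low value. They report only what shows in the picture. A call takes as long as a camera call. They do not tell look-alikes from the thing itself.
- find_in(label, camera): "uv" ([column, row] in pixels, amid what is visible of it).
- silhouettes(label, camera): "pixels" (480x640 bool, what is visible of it) and "uv" ([column, row] in pixels, amid what is visible of it).
- mark_of(label, camera): "uv" ([column, row] in pixels: a listed point, or the origin of a listed thing).
The state is a dict: "time": time; "joints": joint angles; "joint_vel": joint speeds; "joint_torque": joint torques, N m; "tcp_pos": TCP position; "tcp_rot": TCP orientation; "contact_force": force on the tool from outside, world axes, zero at the start; "wrist_torque": the same for the moment, N m; "grip_width": finger opening in m; "grip_force": force on a finger pad.
Only numpy, scipy, OpenCV 4.12 (cv2) and the standard library are available. Lean on these libraries where they do the work, as an engineer would, in place of code of your own. Each camera call takes 0.05 s, during which the arm holds its last target. There are 200 camera calls.

## Working session

There is one attempt and no reset: what is moved stays moved. The work goes in short steps, Python scripts to look and compute and a tool call to move; the robot and the scene stay as the last step left them, time stands still between calls to the robot, and variables do not carry over. Pictures are saved under pics/ and viewed, at most 10 in all, crops included, and the job is handed in when it is done.

Besides the shell and the picture viewer there is one more tool, called after "Request:" as a command line: name --argument value ..., lists and objects as JSON in quotes. step_arm: Moves the arm, as the interface text tells. Its arguments: {"type":"object","properties":{"moves":{"type":"string"},"squeeze":{"type":"number"}},"required":["moves"]}

```bash
mkdir -p pics
cat > h.py <<'E'
import numpy as np, cv2
from plant import *
def ray(cam,uv):
    c=calibration(cam); K=np.array(c["mtx"]); T=np.array(c["cam_to_world"])
    d=c.get("dist",None)
    p=cv2.undistortPoints(np.array([[uv]],float),K,None if d is None else np.array(d))[0,0]
    v=T[:3,:3]@np.array([p[0],-p[1],-1.0]); return T[:3,3],v/np.linalg.norm(v)
def onz(cam,uv,z):
    o,v=ray(cam,uv); return o+v*(z-o[2])/v[2]
def tri(uv1,uv2):
    o1,a=ray("scene",uv1); o2,b=ray("top",uv2)
    s=np.linalg.lstsq(np.c_[a,-b],o2-o1,rcond=None)[0]
    p,q=o1+s[0]*a,o2+s[1]*b; return (p+q)/2,np.linalg.norm(p-q)
def proj(cam,P):
    c=calibration(cam); K=np.array(c["mtx"]); T=np.linalg.inv(np.array(c["cam_to_world"]))
    q=T[:3,:3]@np.array(P)+T[:3,3]; q=np.array([q[0],-q[1],-q[2]]); q=K@q; return q[:2]/q[2]
E
python3 - <<'E'
from h import *
np.set_printoptions(precision=3,suppress=True)
print(tcp_to_tips, calibration("top").keys())
for c in("scene","top"):
    cv2.imwrite(f"pics/{c}0.png",grab_frame(c)); print(c,calibration(c)["cam_to_world"][:3])
    for n in("jig","lid_hinge","lid_edge","lid_hole","base_hole","adapter","button_top","stand","pin_tip","pin_knob","mug","spare","screwdriver"):
        print(n,[(np.round(m["uv"],1).tolist(),round(float(m["p"]),2)) for m in mark_of(n,c)][:3])
s=get_state(); print(s)
E
```

```text
0.008 dict_keys(['mtx', 'cam_to_world'])
scene [[ 0.892 -0.297  0.342  0.946]
 [ 0.453  0.585 -0.673 -0.787]
 [-0.     0.755  0.656  0.9  ]]
jig []
lid_hinge [([343.7, 224.1], 0.72)]
lid_edge [([364.7, 152.5], 0.91)]
lid_hole [([364.6, 163.8], 0.69)]
base_hole [([302.6, 257.9], 0.62), ([327.8, 253.9], 0.5)]
adapter [([297.5, 337.1], 0.89), ([420.5, 236.8], 0.89), ([272.3, 202.4], 0.68)]
button_top [([308.9, 309.9], 0.52), ([314.0, 233.0], 0.48), ([408.9, 218.4], 0.47)]
stand [([225.1, 352.5], 0.79)]
pin_tip []
pin_knob [([216.9, 328.4], 0.61)]
mug [([324.2, 171.8], 0.82)]
spare [([371.7, 365.7], 0.57)]
screwdriver [([418.6, 209.6], 0.9)]
top [[-0.019  0.994 -0.108  0.395]
 [-1.    -0.016  0.021  0.08 ]
 [ 0.019  0.109  0.994  1.174]]
jig [([317.0, 234.0], 0.59)]
lid_hinge [([281.8, 224.7], 0.67)]
lid_edge [([248.4, 210.1], 0.63), ([278.8, 227.2], 0.55)]
lid_hole [([252.0, 212.3], 0.92)]
base_hole [([345.2, 238.6], 0.82)]
adapter [([226.5, 252.5], 0.96), ([404.2, 212.6], 0.95), ([256.6, 330.7], 0.71)]
button_top [([309.0, 242.6], 0.62), ([266.2, 324.7], 0.57), ([392.9, 208.4], 0.56)]
stand [([438.1, 259.1], 0.62)]
pin_tip []
pin_knob []
mug [([167.2, 314.7], 0.75)]
spare [([398.9, 152.5], 0.87)]
screwdriver [([186.1, 187.7], 0.56)]
{'time': 1.4, 'joints': array([ 1.057,  0.245,  1.558, -0.   ,  1.339, -0.174]), 'joint_vel': array([-0.003, -0.001,  0.002, -0.001,  0.001,  0.   ]), 'joint_torque': array([ -0.001, -41.582, -31.487,   0.069,   0.029,  -0.   ]), 'tcp_pos': array([0.217, 0.613, 0.213]), 'tcp_rot': array([0.   , 0.169, 0.986, 0.   ]), 'contact_force': array([-0.101,  0.099, -0.791]), 'wrist_torque': array([-0.015, -0.077,  0.004]), 'grip_force': 0.0, 'grip_width': 0.0940312650889699}
```

View pics/scene0.png

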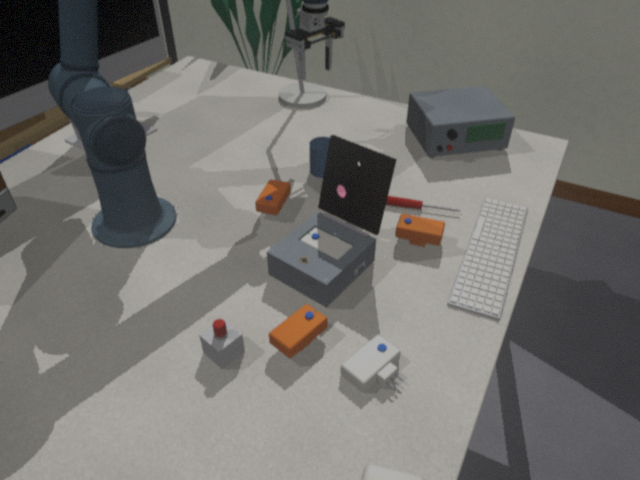

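View pics/top0.png

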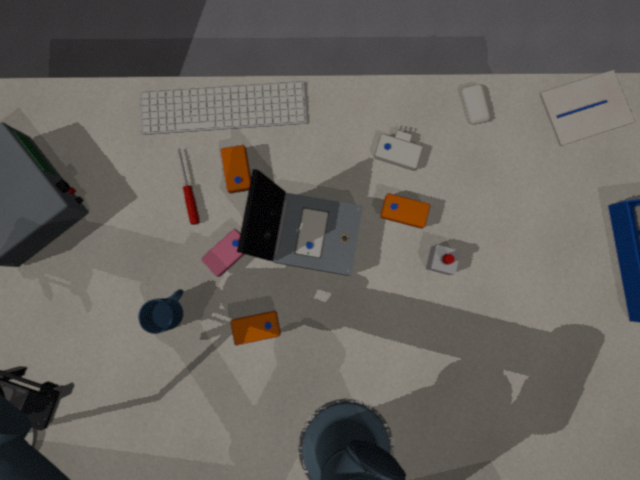

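Run:
```python
from h import *
np.set_printoptions(precision=4,suppress=True)
for n,a,b in(("hinge",(343.7,224.1),(281.8,224.7)),("edge",(364.7,152.5),(248.4,210.1)),("lhole",(364.6,163.8),(252,212.3)),("bhole",(302.6,257.9),(345.2,238.6)),("btn",(314,233),(309,242.6)),("stand",(225.1,352.5),(438.1,259.1)),("mug",(324.2,171.8),(167.2,314.7))):
    print(n,*tri(a,b))
print("knob z.071",onz("scene",(216.9,328.4),.075),"btn78",onz("top",(309,242.6),.078),"bh75",onz("top",(345.2,238.6),.075),"stand0",onz("top",(438.1,259.1),0))
```

```text
hinge [0.5375 0.1444 0.0861] 0.00238932891454951
edge [0.5508 0.2037 0.2514] 0.007365283242516542
lhole [0.5519 0.2007 0.2237] 0.010258895921903084
bhole [ 0.5043 -0.004   0.0846] 0.002806521127385274
btn [0.4928 0.0802 0.0896] 0.004032217467597677
stand [ 0.4552 -0.2466  0.0014] 0.0008231379976920633
mug [ 0.332   0.441  -0.0037] 0.009008582320473663
knob z.071 [ 0.4483 -0.2492  0.075 ] btn78 [0.4956 0.0813 0.078 ] bh75 [ 0.5041 -0.0054  0.075 ] stand0 [ 0.455  -0.2473  0.    ]
```

The scene shows the jig with its lid open at about (320,255), with the blue button at (315,236) and base hole at (304,259). The stand with the red knob is at (220,330). In the top view the jig spans roughly u 278–361, v 195–273; the knob is at (448,259). The detected hinge doesn't fit the visible edges well, so I'll refine the jig yaw with silhouettes.

```bash
cat > fit.py <<'E'
from h import *
from scipy.optimize import minimize
np.set_printoptions(precision=4,suppress=True)
S={}
fr={}
for c in("scene","top"):
    fr[c]=grab_frame(c)
    for n in("jig","stand","pin"):
        r=silhouettes(n,c)
        print(c,n,[(np.round(m["uv"]),round(float(m["p"]),2),int(m["pixels"].sum())) for m in r][:2])
        if r: S[c,n]=r[0]["pixels"]
np.savez("s.npz",**{c+"_"+n:v for (c,n),v in S.items()},scene=fr["scene"],top=fr["top"])
def box(x,y,a,lx,ly,h):
    R=np.array([[np.cos(a),-np.sin(a)],[np.sin(a),np.cos(a)]])
    return [np.r_[R@np.array([i*lx/2,j*ly/2])+[x,y],k] for i in(-1,1) for j in(-1,1) for k in(0,h)]
for n,x0,dim in(("jig",[.495,.06,1.43],(.19,.17,.075)),("stand",[.455,-.247,1.43],(.06,.06,.056))):
    def cost(p,cams=("scene","top")):
        t=0
        for c in cams:
            if (c,n) not in S: continue
            hull=cv2.convexHull((np.array([proj(c,q) for q in box(*p,*dim)])*16*4).astype(np.int32))
            m=np.zeros((1920,2560),np.uint8); cv2.fillConvexPoly(m,hull,1,shift=4)
            m=cv2.resize(m.astype(np.float32),(640,480),interpolation=cv2.INTER_AREA)
            pts=np.argwhere(S[c,n])[:,::-1].astype(np.int32)
            g=np.zeros((480,640),np.uint8); cv2.fillConvexPoly(g,cv2.convexHull(pts),1)
            t+=np.abs(m-g).sum()
        return t
    for cams in(("scene","top"),("top",),("scene",)):
        r=minimize(cost,x0,args=(cams,),method="Nelder-Mead",options=dict(initial_simplex=[x0,[x0[0]+.01,x0[1],x0[2]],[x0[0],x0[1]+.01,x0[2]],[x0[0],x0[1],x0[2]+.1]]))
        print(n,cams,r.x,r.fun)
for c,o,z in(("top",(290,230,6),0),("scene",(300,250,6),0)):
    f=fr[c]; u,v=o[:2]; cr=f[v-55:v+55,u-70:u+80] if c=="top" else f[v-45:v+60,u-40:u+90]
    cv2.imwrite(f"pics/{c}1.png",cv2.resize(cr,None,fx=5,fy=5,interpolation=cv2.INTER_CUBIC))
E
python3 fit.py
```

```text
scene jig [(array([402., 203.]), 0.3, 341)]
scene stand [(array([221., 349.]), 0.97, 1246)]
scene pin [(array([217., 328.]), 0.55, 222)]
top jig [(array([288., 227.]), 0.92, 7380), (array([447., 257.]), 0.5, 113)]
top stand [(array([437., 262.]), 0.65, 682)]
top pin []
jig ('scene', 'top') [0.544  0.1431 1.4105] 10316.5Traceback (most recent call last):
  File "fit.py", line 29, in <module>
    r=minimize(cost,x0,args=(cams,),method="Nelder-Mead",options=dict(initial_simplex=[x0,[x0[0]+.01,x0[1],x0[2]],[x0[0],x0[1]+.01,x0[2]],[x0[0],x0[1],x0[2]+.1]]))
    res = _minimize_neldermead(fun, x0, args, callback, bounds=bounds,
                               **options)
    fxr = func(xr)
    fx = function(np.copy(x), *(wrapper_args + args))
  File "fit.py", line 21, in cost
    hull=cv2.convexHull((np.array([proj(c,q) for q in box(*p,*dim)])*16*4).astype(np.int32))
                                   ~~~~^^^^^
  File "h.py", line 15, in proj
    c=calibration(cam); K=np.array(c["mtx"]); T=np.linalg.inv(np.array(c["cam_to_world"]))
ValueError: time passes only in moves, steps and waits
```

Run:
```python
import re
s=open("h.py").read()
s=s.replace("def ray","_c={}\n_cal=calibration\ndef calibration(n):\n    if n not in _c: _c[n]=_cal(n)\n    return _c[n]\ndef ray",1)
open("h.py","w").write(s)
f=np=None
import numpy as np,cv2
d=np.load("s.npz")
a=cv2.resize(d["top"][185:285,220:370],None,fx=5,fy=5,interpolation=cv2.INTER_CUBIC)
b=cv2.resize(d["scene"][205:310,255:390],None,fx=5,fy=5,interpolation=cv2.INTER_CUBIC)
cv2.imwrite("pics/a1.png",a); cv2.imwrite("pics/b1.png",b)
```

```text
(no output)
```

View pics/a1.png

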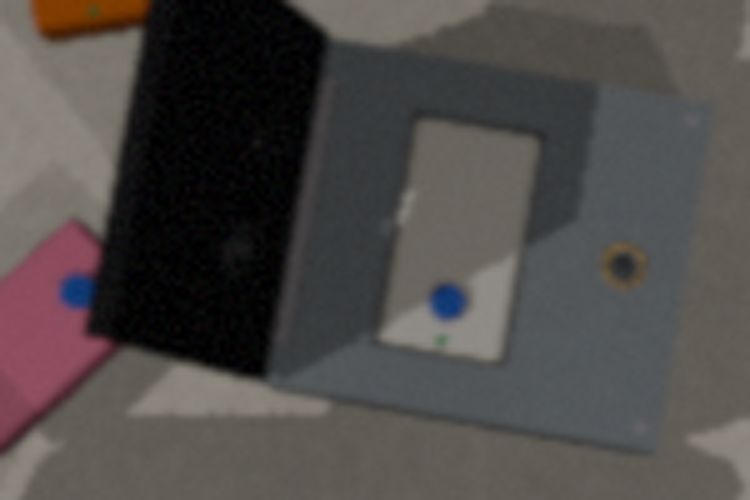

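View pics/b1.png

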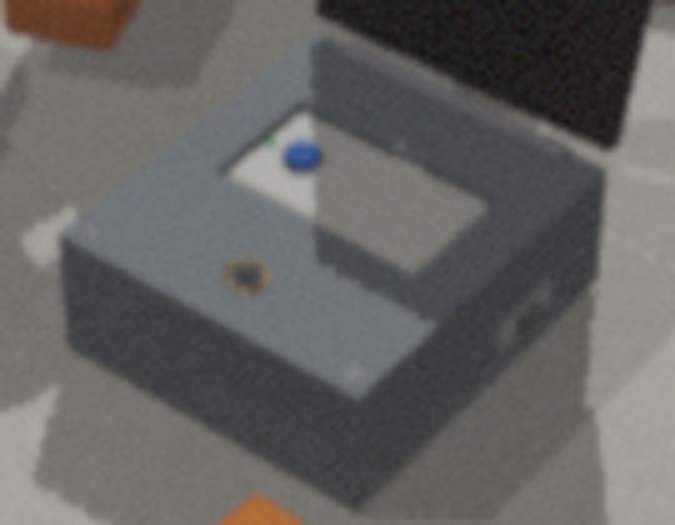

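Top crop: jig top corners at crop pixels (711,103), (652,452), (330,42), (270,380), brass hole (624,265), button (447,300). Scene crop: corners (62,238), (357,400), (603,172), (322,37), hole (246,276), button (302,155). I'll fit the jig pose to these.

```bash
cat > fit2.py <<'E'
from h import *
from scipy.optimize import least_squares, minimize
np.set_printoptions(precision=4,suppress=True)
T=[((711,103),(-95,-85,75)),((652,452),(-95,85,75)),((624,265),(-65,0,75)),((415,118),(47,-57,75)),((540,132),(-17,-57,75)),((503,362),(-17,57,75)),((378,343),(47,57,75)),((270,380),(95,85,75))]
C=[((62,238),(-95,85,75)),((357,400),(-95,-85,75)),((603,172),(95,-85,75)),((246,276),(-65,0,75)),((322,37),(95,85,75)),((355,510),(-95,-85,0)),((68,343),(-95,85,0))]
f=lambda L,o:[((np.array(a)+.5)/5-.5+o,np.array(b)/1000) for a,b in L]
D={"top":f(T,(220,185)),"scene":f(C,(255,205))}
def W(p,l): c,s=np.cos(p[2]),np.sin(p[2]); return np.array([p[0]+c*l[0]-s*l[1],p[1]+s*l[0]+c*l[1],l[2]])
def res(p,cams): return np.concatenate([proj(c,W(p,l))-uv for c in cams for uv,l in D[c]])
for cams in(("top",),("scene",),("top","scene")):
    r=least_squares(res,[.49,.06,1.43],args=(cams,),loss="soft_l1"); p=r.x
    print(cams,p,"hole",W(p,(-.065,0,.075)),"hinge",W(p,(.09,0,.076)),"rms",np.sqrt(np.mean(res(p,cams)**2)))
b1=(np.array((447,300))+.5)/5-.5+(220,185); b2=(np.array((302,155))+.5)/5-.5+(255,205)
print("btn",onz("top",b1,.078),onz("scene",b2,.078),tri(b2,b1))
d=np.load("s.npz")
for c in("scene","top"):
    f=d[c].astype(int); m=((f[:,:,2]>100)&(f[:,:,1]<60)&(f[:,:,0]<60))
    n,l,st,ce=cv2.connectedComponentsWithStats(m.astype(np.uint8))
    print(c,[(ce[i],st[i]) for i in range(1,n) if st[i,4]>40])
def box(x,y,a):
    R=np.array([[np.cos(a),-np.sin(a)],[np.sin(a),np.cos(a)]])
    return [np.r_[R@np.array([i*.03,j*.03])+[x,y],k] for i in(-1,1) for j in(-1,1) for k in(0,.056)]
def cost(p,cams):
    t=0
    for c in cams:
        hull=cv2.convexHull(((np.array([proj(c,q) for q in box(*p)])+.5)*4*16).astype(np.int32))
        m=np.zeros((1920,2560),np.uint8); cv2.fillConvexPoly(m,hull,1,shift=4)
        m=cv2.resize(m.astype(np.float32),(640,480),interpolation=cv2.INTER_AREA)
        s=d[c+"_stand"].astype(float)
        k=d["scene_pin"].astype(float) if c=="scene" else 0
        t+=(np.abs(m-s)*(1-k)).sum()
    return t
for cams in(("scene",),("top",),("scene","top")):
    r=min((minimize(cost,[.455,-.247,a],args=(cams,),method="Nelder-Mead",options=dict(initial_simplex=[[.455,-.247,a],[.465,-.247,a],[.455,-.237,a],[.455,-.247,a+.2]])) for a in(0,.4,.8,1.2)),key=lambda r:r.fun)
    print("stand",cams,r.x,r.fun)
E
python3 fit2.py
```

```text
('top',) [0.5186 0.0606 1.3838] hole [ 0.5065 -0.0033  0.075 ] hinge [0.5354 0.149  0.076 ] rms 0.7912484893758442
('scene',) [0.5188 0.0654 1.3702] hole [0.5059 0.0017 0.075 ] hinge [0.5367 0.1536 0.076 ] rms 0.8795344876682599
('top', 'scene') [0.519  0.0622 1.3791] hole [ 0.5067 -0.0017  0.075 ] hinge [0.5362 0.1505 0.076 ] rms 1.1217671030570076
btn [0.4909 0.0814 0.078 ] [0.4911 0.084  0.078 ] (array([0.4914, 0.0818, 0.0797]), np.float64(0.0016177581700693381))
scene [(array([404.4425, 200.8319]), array([388, 197,  34,   9, 113], dtype=int32)), (array([218.5156, 324.0469]), array([214, 321,  11,   7,  64], dtype=int32))]
top [(array([238.966 , 166.4862]), array([228, 146,  21,  43, 471], dtype=int32)), (array([188.612 , 204.5464]), array([183, 186,  12,  38, 183], dtype=int32)), (array([397.15 , 218.275]), array([381, 200,  41,  28,  80], dtype=int32)), (array([449.6957, 258.4783]), array([446, 254,   9,  10,  69], dtype=int32)), (array([251.9457, 326.1711]), array([232, 313,  47,  32, 608], dtype=int32))]
stand ('scene',) [ 0.4517 -0.2468 -0.264 ] 70.6875
stand ('top',) [ 0.4521 -0.25    1.2964] 153.375
stand ('scene', 'top') [ 0.4522 -0.2476  1.2994] 264.125
```

Both cameras agree: yaw is about 1.38, base hole (0.5065,-0.002), button (0.491,0.082), stand and pin (0.452,-0.248). I'll go over the button with the gripper closed and the closing axis along the jig's y.

Careful with the scale: shifts go in shares of 75 cm and turns go in shares of pi rad. That gives: -53.1 cm / 75 = -0.708, 27.4 cm / 75 = 0.3653, -1.42 rad / 3.1416 = -0.452.

Request:
step_arm --moves "0 0 0 0 0 0.12 1; 0 0 0 0 0 0.12 1; 0 0 -0.452 0.3653 -0.708 0.12 1; 0 0 -0.452 0.3653 -0.708 0.12 1; 0 0 -0.452 0.3653 -0.708 0.12 1; 0 0 -0.452 0.3653 -0.708 0.12 1; 0 0 -0.452 0.3653 -0.708 0.12 1; 0 0 -0.452 0.3653 -0.708 0.12 1; 0 0 -0.452 0.3653 -0.708 0.12 1; 0 0 -0.452 0.3653 -0.708 0.12 1; 0 0 -0.452 0.3653 -0.708 0.12 1; 0 0 -0.452 0.3653 -0.708 0.12 1; 0 0 -0.452 0.3653 -0.708 0.12 1; 0 0 -0.452 0.3653 -0.708 0.12 1; 0 0 -0.452 0.3653 -0.708 0.12 1; 0 0 -0.452 0.3653 -0.708 0.12 1" --squeeze 20

```text
time: 3.8
tcp_pos: [0.4903, 0.0828, 0.3036]
tcp_rot: [0.0, 0.77, 0.638, 0.0]
contact_force: [-0.3, 0.6, -0.6]
grip_width: 0.0001
grip_force: 0.0
```

Converted, -21 cm / 75 = -0.28, -18 cm / 75 = -0.24.

Request:
step_arm --moves "0 0 0 0 0 -0.08 1; 0 0 0 0 0 -0.16 1; 0 0 0 0 0 -0.24 1; 0 0 0 0 0 -0.28 1; 0 0 0 0 0 -0.28 1; 0 0 0 0 0 -0.28 1"

```text
time: 4.55
tcp_pos: [0.4919, 0.0821, 0.0952]
tcp_rot: [0.001, 0.77, 0.637, 0.001]
contact_force: [0.6, -0.0, 0.6]
grip_width: 0.0006
grip_force: 0.0
```

Run:
```python
from h import *
a=grab_frame("scene");b=grab_frame("top")
v=np.hstack([cv2.resize(a[190:290,255:355],(400,400)),cv2.resize(b[190:290,260:360],(400,400))])
cv2.imwrite("pics/c1.png",v); s=get_state(); print(s["tcp_pos"],s["contact_force"])
```

```text
[0.49227039 0.0819399  0.09566429] [ 0.27438581  0.88436855 -0.09421304]
```

View pics/c1.png

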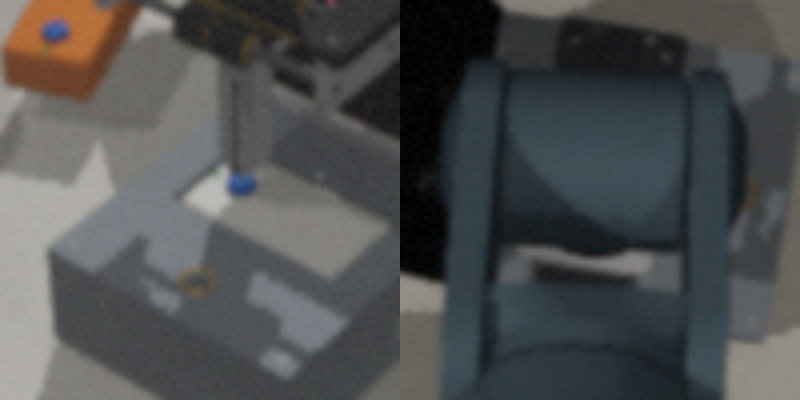

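The closed fingers stand right above the blue button (left half, about (240,183)). Now pressing.

Converted, -1.2 cm / 75 = -0.016, -1 cm / 75 = -0.0133.

Request:
step_arm --moves "0 0 0 0 0 -0.008 1; 0 0 0 0 0 -0.0133 1; 0 0 0 0 0 -0.016 1; 0 0 0 0 0 -0.016 1; 0 0 0 0 0 -0.016 1"

```text
time: 5.28
tcp_pos: [0.4913, 0.0818, 0.0823]
tcp_rot: [0.0, 0.771, 0.637, 0.0]
contact_force: [0.3, 0.5, 5.5]
grip_width: 0.0006
grip_force: 2.6
```

Converted, -0.3 cm / 75 = -0.004, -0.2 cm / 75 = -0.0027.

Request:
step_arm --moves "0 0 0 0 0 -0.0027 1; 0 0 0 0 0 -0.004 1; 0 0 0 0 0 -0.004 1; 0 0 0 0 0 -0.004 1"

```text
time: 5.78
tcp_pos: [0.4915, 0.0818, 0.0819]
tcp_rot: [0.0, 0.771, 0.637, -0.0]
contact_force: [-10.4, 0.8, 25.2]
grip_width: 0.0003
grip_force: 12.3
```

The button has bottomed out at 25 N. I'll lift, go over and behind the lid, and lower.

Converted, 23.5 cm / 75 = 0.3133, 20.6 cm / 75 = 0.2747.

Request:
step_arm --moves "0 0 0 0 0 0.0267 1; 0 0 0 0 0 0.1067 1; 0 0 0 0 0 0.1867 1; 0 0 0 0 0 0.2667 1; 0 0 0 0 0 0.3133 1; 0 0 0 0 0 0.3133 1; 0 0 0 0.0947 0.2747 0.3133 1; 0 0 0 0.0947 0.2747 0.3133 1; 0 0 0 0.0947 0.2747 0.3133 1; 0 0 0 0.0947 0.2747 0.3133 1; 0 0 0 0.0947 0.2747 0.3133 1; 0 0 0 0.0947 0.2747 0.3133 1; 0 0 0 0.0947 0.2747 0.24 1; 0 0 0 0.0947 0.2747 0.18 1; 0 0 0 0.0947 0.2747 0.18 1; 0 0 0 0.0947 0.2747 0.18 1"

```text
time: 7.78
tcp_pos: [0.5626, 0.2874, 0.2156]
tcp_rot: [0.001, 0.771, 0.637, 0.001]
contact_force: [0.4, -0.4, 0.8]
grip_width: 0.0005
grip_force: 0.0
```

Run:
```python
from h import *
a=grab_frame("scene");b=grab_frame("top")
v=np.hstack([cv2.resize(a[100:300,240:440],(400,400)),cv2.resize(b[140:290,210:360],(400,400))])
cv2.imwrite("pics/c2.png",v); s=get_state(); print(s["tcp_pos"],s["contact_force"])
```

```text
[0.56314681 0.28788798 0.21668974] [-0.02958928 -0.13859134 -0.38084034]
```

View pics/c2.png

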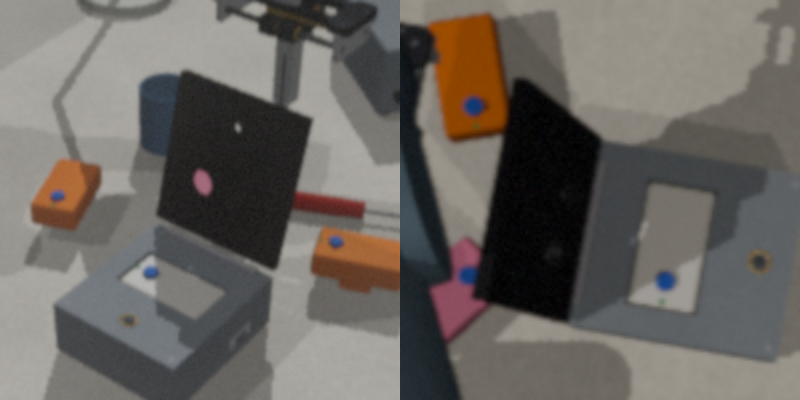

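The button is up again and the gripper is behind the lid with nothing touching. Pushing along the jig's -x.

Converted, -21.1 cm / 75 = -0.2813, -19.3 cm / 75 = -0.2573.

Request:
step_arm --moves "0 0 0 -0.0067 -0.0333 0 1; 0 0 0 -0.0133 -0.0667 0 1; 0 0 0 -0.0187 -0.1 0 1; 0 0 0 -0.0253 -0.1333 0 1; 0 0 0 -0.032 -0.1667 0 1; 0 0 0 -0.0387 -0.2 0 1; 0 0 0 -0.044 -0.2333 0 1; 0 0 0 -0.0493 -0.2573 0 1; 0 0 0 -0.0547 -0.2813 0 1; 0 0 0 -0.0547 -0.2813 0 1; 0 0 0 -0.0547 -0.2813 0 1"

```text
time: 9.25
tcp_pos: [0.5208, 0.0771, 0.2136]
tcp_rot: [-0.0, 0.771, 0.637, 0.0]
contact_force: [-0.9, -0.5, 0.6]
grip_width: 0.0
grip_force: 0.0
```

Run:
```python
from h import *
np.set_printoptions(precision=4,suppress=True)
U={}
for c in("scene","top"):
    f=grab_frame(c).astype(int)
    m=((f[:,:,2]>70)&(f[:,:,1]<.5*f[:,:,2])&(f[:,:,0]<.5*f[:,:,2])).astype(np.uint8)
    n,l,st,ce=cv2.connectedComponentsWithStats(m)
    for i in range(1,n):
        if st[i,4]>30 and np.hypot(*(ce[i]-((218,328) if c=="scene" else (448,259))))<25:
            print(c,ce[i],st[i]); U[c]=ce[i]
    cv2.imwrite(f"pics/d_{c}.png",f.astype(np.uint8))
    print([(m["uv"],m["p"]) for m in mark_of("pin_knob",c)],[(m["uv"],m["p"]) for m in mark_of("lid_hole",c)])
print(tri(U["scene"],U["top"]),onz("scene",U["scene"],.075),onz("top",U["top"],.088))
for c in("scene","top"): print(c,proj(c,(.452,-.248,.075)),proj(c,(.452,-.248,.09)))
```

```text
scene [218.5072 324.0435] [214 320  10   9  69]
[([218.6, 327.2], 0.61)] [([310.4, 223.3], 0.68), ([222.2, 346.5], 0.5)]
top [448.1087 258.5435] [443 254  12  10  92]
[([451.0, 261.8], 0.45)] [([343.9, 236.0], 0.69)]
(array([ 0.4517, -0.2467,  0.087 ]), np.float64(0.0005962310104997719)) [ 0.4447 -0.2386  0.075 ] [ 0.4514 -0.2466  0.088 ]
scene [218.8585 328.6288] [217.926  323.5181]
top [447.0666 258.5805] [448.9345 258.2188]
```

View pics/d_scene.png

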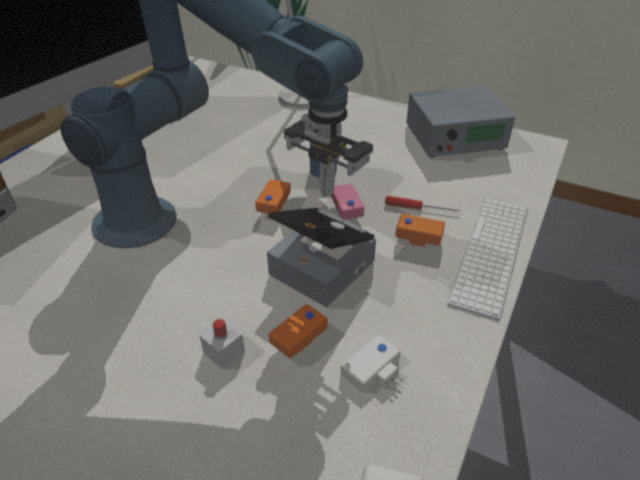

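The lid is falling shut (about (320,225)); the pin stands at (0.452,-0.2475). Going over it with the gripper open.

Converted, -32.4 cm / 75 = -0.432, -6.9 cm / 75 = -0.092.

Request:
step_arm --moves "0 0 0 -0.092 -0.432 0 -1; 0 0 0 -0.092 -0.432 0 -1; 0 0 0 -0.092 -0.432 0 -1; 0 0 0 -0.092 -0.432 0 -1; 0 0 0 -0.092 -0.432 0 -1; 0 0 0 -0.092 -0.432 0 -1; 0 0 0 -0.092 -0.432 0 -1; 0 0 0 -0.092 -0.432 -0.0533 -1; 0 0 0 -0.092 -0.432 -0.12 -1; 0 0 0 -0.092 -0.432 -0.16 -1; 0 0 0 -0.092 -0.432 -0.1867 -1; 0 0 0 -0.092 -0.432 -0.1867 -1; 0 0 0 -0.092 -0.432 -0.1867 -1" --squeeze 40

```text
time: 11.18
tcp_pos: [0.4526, -0.2466, 0.0745]
tcp_rot: [0.001, 0.77, 0.638, 0.0]
contact_force: [0.8, 0.0, 0.9]
grip_width: 0.094
grip_force: 0.0
```

Run:
```python
from h import *
np.set_printoptions(precision=4,suppress=True)
a=grab_frame("scene");b=grab_frame("top")
v=np.hstack([cv2.resize(a[280:380,170:270],(400,400)),cv2.resize(b[170:320,240:390],(400,400))])
cv2.imwrite("pics/c3.png",v); s=get_state(); print(s["tcp_pos"],s["contact_force"])
for c in("scene","top"):
    for n in("lid_hole","lid_edge"):
        r=mark_of(n,c); print(c,n,[(np.round(m["uv"],1),round(float(m["p"]),2),onz(c,m["uv"],.096)) for m in r][:2])
    print(proj(c,(.5065,-.002,.096)))
```

```text
[ 0.4526 -0.2472  0.0748] [ 0.1277 -0.2449  0.3601]
scene lid_hole [(array([305.5, 250.5]), 0.74, array([0.5059, 0.0101, 0.096 ]))]
scene lid_edge [(array([301.2, 258. ]), 0.76, array([ 0.5091, -0.0158,  0.096 ]))]
[303.1613 253.8478]
top lid_hole []
top lid_edge [(array([355.8, 235.7]), 0.7, array([ 0.5084, -0.0289,  0.096 ]))]
[344.3888 236.6927]
```

View pics/c3.png

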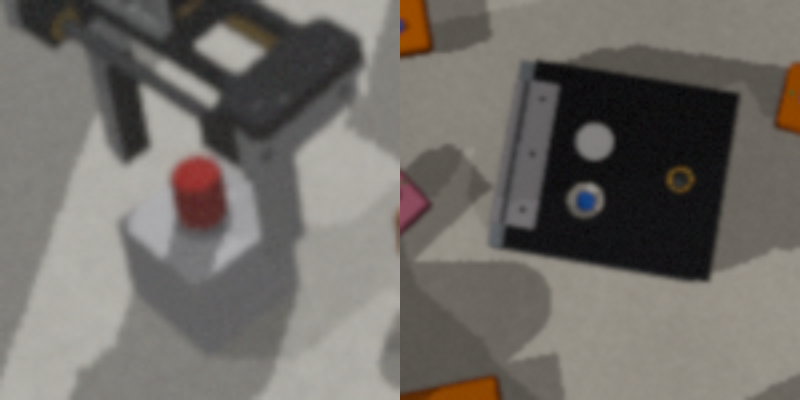

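The lid is shut with the blue button showing in its window, and the knob sits between the open jaws. Lower 2 mm, grip, lift.

Converted, -0.2 cm / 75 = -0.0027.

Request:
step_arm --moves "0 0 0 0 0 -0.0027 -1; 0 0 0 0 0 -0.0027 0.5; 0 0 0 0 0 -0.0027 1; 0 0 0 0 0 -0.0027 1; 0 0 0 0 0 -0.0027 1; 0 0 0 0 0 -0.0027 1; 0 0 0 0 0 -0.0027 1; 0 0 0 0 0 -0.0027 1" --squeeze 40

```text
time: 12.48
tcp_pos: [0.4516, -0.2472, 0.0715]
tcp_rot: [0.0, 0.771, 0.637, -0.0]
contact_force: [0.0, -0.3, 0.3]
grip_width: 0.0277
grip_force: 0.0
```

Run:
```python
from h import *
np.set_printoptions(precision=4,suppress=True)
s=get_state(); print(s["tcp_pos"],s["contact_force"],s["grip_width"],s["grip_force"])
U={}
for c,g,r in(("scene",(303.5,254),14),("top",(344.5,237),9)):
    f=np.mean([grab_frame(c).astype(float) for _ in range(4)],0); u,v=map(round,g)
    w=f[v-r:v+r+1,u-r:u+r+1]; q=np.clip(w[:,:,2]-w[:,:,0]-15,0,None)
    yy,xx=np.mgrid[v-r:v+r+1,u-r:u+r+1]; k=q>q.max()*.3
    (cx,cy),ax,an=cv2.minAreaRect(np.c_[xx[k],yy[k]].astype(np.float32)) 
    print(c,"mean",(xx*q).sum()/q.sum(),(yy*q).sum()/q.sum(),"rect",cx,cy,ax,k.sum(),q.max())
    U[c]=(cx,cy)
print(tri(U["scene"],U["top"]),onz("scene",U["scene"],.097),onz("top",U["top"],.097))
```

```text
[ 0.4516 -0.2472  0.0715] [ 0.0248 -0.3106  0.2609] 0.02766092354724126 0.0
scene mean 303.61401000714795 252.45103645461043 rect 304.0 252.0 (10.0, 6.0) 39 42.5
top mean 344.5591737545565 236.56609963547996 rect 345.0 236.5 (9.0, 10.0) 59 54.5
(array([ 0.5074, -0.0023,  0.1019]), np.float64(0.0025741441537429966)) [0.5058 0.0032 0.097 ] [ 0.5068 -0.0034  0.097 ]
```

Request:
step_arm --moves "0 0 0 0 0 0 1; 0 0 0 0 0 0 1; 0 0 0 0 0 0 1; 0 0 0 0 0 0 1" --squeeze 40

```text
time: 13.38
tcp_pos: [0.4517, -0.2472, 0.0715]
tcp_rot: [0.0, 0.771, 0.637, 0.0]
contact_force: [0.2, -0.2, 0.2]
grip_width: 0.0235
grip_force: 40.0
```

Converted, 24.5 cm / 75 = 0.3267, 5.5 cm / 75 = 0.0733.

Request:
step_arm --moves "0 0 0 0 0 0.04 1; 0 0 0 0 0 0.0933 1; 0 0 0 0 0 0.16 1; 0 0 0 0 0 0.1733 1; 0 0 0 0.0733 0.3267 0.1733 1; 0 0 0 0.0733 0.3267 0.1733 1; 0 0 0 0.0733 0.3267 0.1733 1; 0 0 0 0.0733 0.3267 0.1733 1; 0 0 0 0.0733 0.3267 0.1733 1; 0 0 0 0.0733 0.3267 0.1733 1; 0 0 0 0.0733 0.3267 0.1467 1; 0 0 0 0.0733 0.3267 0.1467 1; 0 0 0 0.0733 0.3267 0.1467 1; 0 0 0 0.0733 0.3267 0.1467 1"

```text
time: 15.12
tcp_pos: [0.5071, -0.0028, 0.1822]
tcp_rot: [0.0, 0.771, 0.637, 0.0]
contact_force: [0.5, 0.4, -0.3]
grip_width: 0.0232
grip_force: 40.0
```

Run:
```python
from h import *
np.set_printoptions(precision=4,suppress=True)
s=get_state(); p=s["tcp_pos"]; print(p,s["contact_force"],s["grip_width"],s["grip_force"])
f=np.mean([grab_frame("scene").astype(float) for _ in range(4)],0)
np.save("e.npy",f)
u,v=map(int,proj("scene",(.507,-.002,.12))); print(u,v)
cv2.imwrite("pics/e.png",cv2.resize(f[v-50:v+50,u-50:u+50].astype(np.uint8),(600,600),interpolation=cv2.INTER_CUBIC))
print([(m["uv"],m["p"]) for m in mark_of("pin_tip","scene")],[(m["uv"],m["p"]) for m in mark_of("pin_knob","scene")])
t=p-[0,0,.0635]
for dz in(0,.048,.052,.067): print(dz,(proj("scene",t+[0,0,dz])-(u-50,v-50))*6)
print("hole@.097",(proj("scene",(.507,-.002,.097))-(u-50,v-50))*6)
```

```text
[ 0.5071 -0.0028  0.1822] [ 0.5076  0.3881 -0.2975] 0.023167737525281847 39.99980270862579
303 245
[([302.4, 246.0], 0.67)] [([301.0, 224.0], 0.64), ([321.0, 266.9], 0.19)]
0 [299.9875 307.8586]
0.048 [297.2766 204.4293]
0.052 [297.044 195.556]
0.067 [296.1624 161.9194]
hole@.097 [302.1246 351.4539]
```

View pics/e.png

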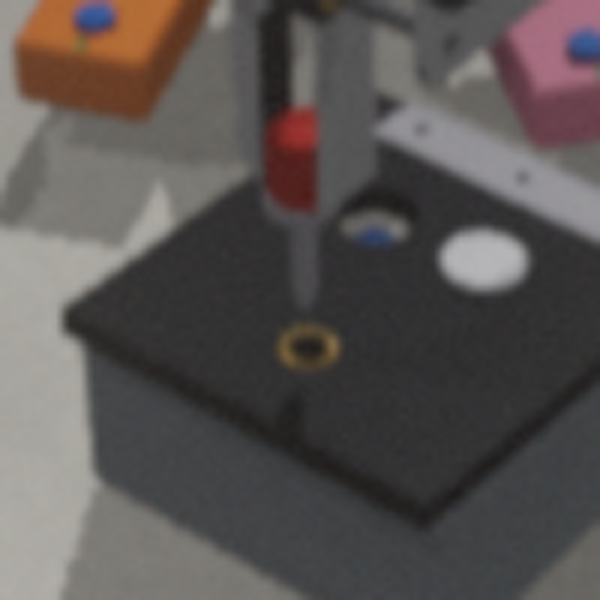

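The pin tip is at crop (305,308), just above the brass ring at (309,348). The relative offset is about 1–2 mm in +y. I'll descend into the lid hole and watch the force.

Converted, -2.8 cm / 75 = -0.0373, 0.15 cm / 75 = 0.002.

Request:
step_arm --moves "0 0 0 0 0.002 0 1; 0 0 0 0 0.002 -0.0133 1; 0 0 0 0 0.002 -0.024 1; 0 0 0 0 0.002 -0.032 1; 0 0 0 0 0.002 -0.0373 1; 0 0 0 0 0.002 -0.0373 1"

```text
time: 16.18
tcp_pos: [0.5064, -0.0006, 0.1531]
tcp_rot: [-0.0, 0.771, 0.637, -0.0]
contact_force: [-0.3, -0.2, -1.1]
grip_width: 0.0236
grip_force: 40.0
```

Converted, -1.9 cm / 75 = -0.0253, -1.5 cm / 75 = -0.02.

Request:
step_arm --moves "0 0 0 0 0 -0.0067 1; 0 0 0 0 0 -0.0133 1; 0 0 0 0 0 -0.02 1; 0 0 0 0 0 -0.0253 1; 0 0 0 0 0 -0.0253 1"

```text
time: 16.8
tcp_pos: [0.5063, -0.0006, 0.134]
tcp_rot: [-0.0, 0.771, 0.637, -0.0]
contact_force: [1.1, 0.1, -0.2]
grip_width: 0.0233
grip_force: 40.0
```

Converted, -1.5 cm / 75 = -0.02, -1.2 cm / 75 = -0.016.

Request:
step_arm --moves "0 0 0 0 0 -0.0053 1; 0 0 0 0 0 -0.0107 1; 0 0 0 0 0 -0.016 1; 0 0 0 0 0 -0.02 1; 0 0 0 0 0 -0.02 1"

```text
time: 17.42
tcp_pos: [0.5064, -0.0006, 0.1191]
tcp_rot: [-0.0, 0.771, 0.637, -0.0]
contact_force: [-0.0, 0.2, -0.9]
grip_width: 0.0231
grip_force: 40.0
```

Converted, -1.4 cm / 75 = -0.0187, -1.2 cm / 75 = -0.016.

Request:
step_arm --moves "0 0 0 0 0 -0.0053 1; 0 0 0 0 0 -0.0107 1; 0 0 0 0 0 -0.016 1; 0 0 0 0 0 -0.0187 1; 0 0 0 0 0 -0.0187 1; 0 0 0 0 0 -0.0187 1"

```text
time: 18.18
tcp_pos: [0.5069, -0.0007, 0.1056]
tcp_rot: [0.0, 0.771, 0.637, 0.0]
contact_force: [0.3, -0.7, 1.5]
grip_width: 0.0233
grip_force: 40.0
```

Converted, -0.2 cm / 75 = -0.0027, -0.1 cm / 75 = -0.0013.

Request:
step_arm --moves "0 0 0 0 0 -0.0013 1; 0 0 0 0 0 -0.0027 1; 0 0 0 0 0 -0.0027 1; 0 0 0 0 0 -0.0027 1" --squeeze 50

```text
time: 18.68
tcp_pos: [0.5069, -0.0009, 0.1037]
tcp_rot: [0.0, 0.771, 0.637, 0.0]
contact_force: [0.1, -4.3, 5.5]
grip_width: 0.0231
grip_force: 50.0
```

Converted, -0.2 cm / 75 = -0.0027, -0.1 cm / 75 = -0.0013.

Request:
step_arm --moves "0 0 0 0 0 -0.0013 1; 0 0 0 0 0 -0.0027 1; 0 0 0 0 0 -0.0027 1; 0 0 0 0 0 -0.0027 1"

```text
time: 19.18
tcp_pos: [0.5069, -0.0009, 0.1033]
tcp_rot: [0.0, 0.771, 0.637, -0.0]
contact_force: [-6.7, -1.8, 16.4]
grip_width: 0.0232
grip_force: 50.0
```

The force climbed to 16 N with almost no travel, and the collar is at 88 mm, so the lid is at its stop. I'll hold for a moment and check.

Converted, -0.05 cm / 75 = -0.0007.

Request:
step_arm --moves "0 0 0 0 0 -0.0007 1; 0 0 0 0 0 -0.0007 1; 0 0 0 0 0 -0.0007 1; 0 0 0 0 0 -0.0007 1"

```text
time: 19.68
tcp_pos: [0.5069, -0.0009, 0.1033]
tcp_rot: [0.0, 0.771, 0.637, -0.0]
contact_force: [-9.5, -1.7, 18.9]
grip_width: 0.0234
grip_force: 50.0
```

Run:
```python
from h import *
f=np.mean([grab_frame("scene").astype(float) for _ in range(4)],0)
cv2.imwrite("pics/f.png",cv2.resize(f[190:310,250:400].astype(np.uint8),(750,600),interpolation=cv2.INTER_CUBIC))
s=get_state(); print(s["time"],s["tcp_pos"],s["contact_force"],s["grip_width"],s["grip_force"])
```

```text
19.875 [ 0.5069463  -0.00092578  0.10332528] [-7.90221092 -1.59762215 19.4614387 ] 0.023042414121964578 50.00694394111633
```

View pics/f.png

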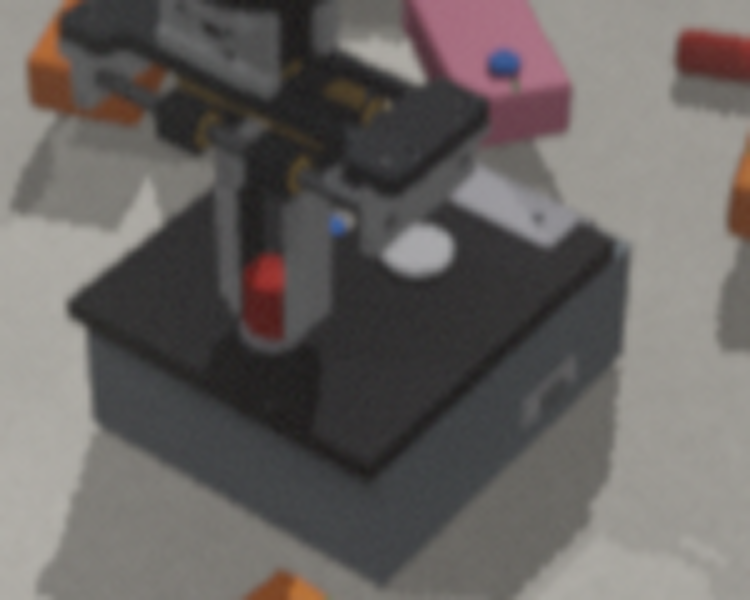

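The collar sits on the lid at about (268,340), and the lid lies flat on the base with no gap. The hold is steady at 19 N, so I'm handing in.

```bash
python3 -c "
from plant import finish_job
print(finish_job())"
```

```text
the job is handed in; nothing more can be done
None
```

I pressed the adapter's button fully down and it sprang back. I then closed the lid and pushed the pin in to its collar. I handed the job in at about 20 s with the gripper still holding the lid shut at about 19 N; the verdict was not shown.

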